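# Tip the dice out of the lever bin

## Task

Two dice have been left on the lid of the game-piece bin: with the outside of the fingertips press the lever at the bin's front right down, so that the linked lid swings fully up and tips both dice into the aluminium tray beside the bin, then ease the lever back up so that the lid comes down shut without slamming. Work by the lever alone: do not touch the dice or the lid, and grasp nothing. Leave the tray and everything else on the table where it stands.

Things in the scene. Friction and masses are not known exactly. Their poses are not given: they have to be found in the camera images.
- bin: Grey plastic bin, fixed to the table, 130 mm deep (x), 140 mm wide (y), 90 mm high. Origin at the centre of its underside, on the table. Its own -x side is the front, where the lever sticks out towards the robot; the tray stands at its +y side (left as the robot sees it). z up.
- lid (a joint): Angle of the bin's lid (rad): 0 shut, 1.1 fully up; the link makes it 2.62 times the lever's angle. Hinge line along the bin's x, 91 mm up at the bin's y = +70 mm; the -y end rises. By the time it is fully up the dice slide off over its +y end, which overhangs the hinge by 35 mm, above the tray. No damper: it falls shut hard if the lever is let go.
- lid_edge (a point): Middle of the top of the lid's rising rim, at the bin's y = -75 mm, 107 mm above the table when shut and about 230 mm when fully up. The lid is a shallow grey plate 180 mm long (y), 132 mm wide (x), with 12 mm rims on three sides and none at the +y end; the plate's upper face is 95 mm above the table when shut. Not to be touched.
- lever (a joint): Angle of the lever (rad): 0 at rest (its arm rises outwards by 0.2 rad), 0.42 pressed right down against its stop (its arm then slopes down by 0.22 rad). Pivot line along the bin's y, 45 mm above the table, at the bin's x = -50 mm. Weight of the lid and a spring push it up; pressing it at the pad takes about 2 to 5 N.
- lever_pad (a point): Middle of the upper face of the lever's pad, a flat dark steel plate 34 mm long (x), 36 mm wide (y), 8 mm thick (lower half rubber), at the outer end of an arm 16 mm wide. It lies 115 mm out from the pivot, about 72 mm above the table at rest and about 24 mm above it when the lever is pressed right down; at the bin's x = -162 mm, y = 0 at rest.
- tray: Loose aluminium tray, 240 mm (x) by 200 mm (y), 25 mm high, 3 mm walls and floor, open on top; it stands close beside the bin, its near wall 4 to 12 mm from it, under the overhanging end of the lid. Origin at the centre of its underside.
- die_a: White die with black pips, a 22 mm cube of 14 g; origin at the centre of the face that is underneath at the start. Starts lying on the lid, on the half farther from the robot (bin's +x).
- die_a_center (a point): Centre of die_a.
- die_b: The same kind of die, on the lid's half nearer the robot (bin's -x).
- die_b_center (a point): Centre of die_b.
- cup: Cobalt ceramic espresso cup with a handle, rim 62 mm across, 58 mm high, standing to the right of the bin; it and the shaker may swap places. Origin under its centre. To be left alone.
- shaker: Dark wooden dice shaker, an open cup 72 mm across and 90 mm high, also to the right of the bin. Origin under its centre. To be left alone.
- draught0: Dark wooden draughtsman, a disc 34 mm across and 9 mm thick, lying left of the lever. Origin under its centre. To be left alone.
- draught1: Light wooden draughtsman of the same size, lying right of the lever. To be left alone.
- draught2: Light wooden draughtsman of the same size, in front of the tray. To be left alone.
Not all that is in view belongs to the job. Leave any purple look-alike of the die_b alone.

How it is judged:
On the way, in this order (a step that is already met when the one before it is completed fails the run):
1. the lever is pressed right down and the lid stands fully up (lid at least 0.95 rad) (value of joint lid above 0.95 rad), for 0.2 s.
2. the lid is down again and both dice lie in the tray (value of joint lid below 0.04 rad and x of die_a_center in the frame of tray between -0.116 and 0.116 m and y of die_a_center in the frame of tray between -0.096 and 0.096 m and z of each of die_a_center, die_b_center in the frame of tray below 0.03 m and linear speed of each of die_a, die_b below 0.03 m/s and x of die_b_center in the frame of tray between -0.116 and 0.116 m and y of die_b_center in the frame of tray between -0.096 and 0.096 m), for 0.2 s.
At the end, for the whole second after the job is handed in: Both dice lie still inside the tray (centre less than 30 mm above the tray's underside), the lid is shut to within 0.04 rad and the lever fully up to within 0.02 rad, and the tray and the bystanders are within 20 mm of where they stood (all of step 2 and value of joint lever below 0.02 rad and distance of each of tray, cup, shaker, draught0, draught1, draught2 from where it was at the start of the episode below 0.02 m); the robot touches nothing.
It fails at once if the lid slams: it comes down faster than 2.5 rad/s (velocity of joint lid below -2.5 rad/s).
It fails at once if the lever is pinched or hooked instead of pressed (the fingers bear on its lower half) (contact force between the fingers and lever_c2 above 1 N or contact force between the fingers and lever_c3 above 1 N).
It fails at once if the robot touches a die (contact force between any of the fingers, the arm and die_a above 0.3 N or contact force between any of the fingers, the arm and die_b above 0.3 N).
It fails at once if the robot touches the lid (contact force between any of the fingers, the arm and lid above 0.5 N).
It fails at once if the tray or a bystander is shoved or lifted by more than 20 mm, or tipped over (distance of any of cup, shaker, draught0, draught1, draught2, tray from where it was at the start of the episode above 0.02 m or angle between any of cup, shaker's own z axis and vertical above 0.4 rad).
It also fails if it takes over 42 s, if anything falls off the work surface, if the arm or the gripper's body presses on something with over 40 N, if the wrist force passes 120 N, or if a joint passes its speed limit or range.

## Robot

A 6-joint arm with a two-finger parallel gripper is mounted at the origin on the work surface. World frame = base frame: x ahead of the robot, y to its left, z up, the work surface at z = 0. Lengths are in m, angles in rad, forces in N, time in s.
With the tool pointing down it reaches from about 0.4 to 0.925 m from the base axis. Payload 12.5 kg.
Tool frame: the origin (TCP) lies midway between the tips of the shut fingers; the grasp point (between the pads) lies 19 mm behind it; z points along the fingers, y is the direction in which the jaws open and shut (so a half turn about z gives the same grasp; the last joint's range is limited). The gripper opens to 95 mm and grips with 3 to 60 N. Pads are 20 mm wide; open, the fingers measure 119 mm over their backs; the gripper's body (75 mm by 180 mm) begins 59 mm behind the grasp point.
Start: joints at [-1.448, 0.491, 1.559, -0, 1.092, -0.106], TCP at [0.142, -0.609, 0.215] pointing down, gripper open.
Joint ranges: [-3.1, 3.1], [-0.84, 2.19], [0.05, 2.79], [-1.13, 4.28], [0.06, 2.93], [-2.69, 2.69]. Speed limits (rad/s): [2.22, 2.22, 2.79, 3.14, 3.14, 3.14].

## Interface

Orientations are given as a unit quaternion [w, x, y, z].
In Python, from station import get_state, get_image, camera_params, hand_in gives the robot as it stands.
- The arm moves only by the tool drive_tool, never from a script. Its argument "steps" is a list of rows, each an object of numbers: "wx", "wy", "wz": the turn, a rotation vector about the tool's x, y, z in rad; "tx", "ty", "tz": the shift along the tool's x, y, z in cm; "fingers": the closure, from 0 (fully open) to 1 (shut). A call has 1 to 20 rows; each row is the pose to reach, as a shift and turn from the pose measured when the call began, along the tool's axes at that moment; what a row does not reach only later rows make up. A row lasts 1/12 s, in which the tool goes at most 41.7 mm and 7.16 degrees, less where a joint would pass 70% of its speed; a pose out of reach is approached as far as the arm can. A call with a gripper value outside its range is refused whole. The fingers move at their own pace and stop on an object; the grip force is fixed at half the most. Time passes only in rows, so rows that repeat a pose let the fingers close. It gives the time, the measured TCP pose, the force and the opening at its end, in the units of the state.
- get_state(): the state, without advancing time (a new reading comes with each control period).
- get_image(name): name is "side" or "top" or "wrist"; returns the picture (420x560x3 uint8, blue, green, red); there is no depth.
- camera_params(name): a dict with "fov_y" (degrees; the focal length in pixels is half the picture's height over the tangent of half this angle, whatever the lens; pixels are square), "cx", "cy" (the principal point, pixels), "view" (4x4, takes a point from world to camera coordinates). Camera axes: x right, y down, z forward; pixel columns grow to the right and rows downward; lengths in m; the calibration is good to about 2 mm. A picture is of the moment at which its call begins: read the wrist's pose just before it. camera_params takes no time and is no camera call; for the wrist camera it gives the pose at the moment of the call.
- hand_in(): hands the job in, once; it reports no verdict.
The state is a dict: "time": time; "q": joint angles; "dq": joint speeds; "tau": joint torques, N m; "tcp_pos": TCP position; "orientation": TCP orientation; "ft_force": force on the tool from outside, world axes, zero at the start; "wrist_torque": the same for the moment, N m; "gripper_width": opening from 0.0 (shut) to 1.0 (fully open).
Only numpy, scipy, OpenCV 4.12 (cv2) and the standard library are available. Lean on these libraries where they do the work, as an engineer would, in place of code of your own. Each camera call takes 0.05 s, during which the arm holds its last target. There are 200 camera calls.

## Working session

There is one attempt and no reset: what is moved stays moved. The work goes in short steps, Python scripts to look and compute and a tool call to move; the robot and the scene stay as the last step left them, time stands still between calls to the robot, and variables do not carry over. Pictures are saved under pics/ and viewed, about 8 in all and at most 12, crops included, and the job is handed in when it is done.

Besides the shell and the picture viewer there is one more tool, called as name([rows], argument=value, ...), one row to a line, values as JSON. drive_tool: Moves the arm, as the interface text tells. Its arguments: {"type":"object","properties":{"steps":{"type":"array"}},"required":["steps"]}

```bash
mkdir -p pics
python3 - <<'E'
from station import *
import cv2,numpy as np
for n in("top","side"):
    cv2.imwrite(f"pics/{n}0.png",get_image(n)); p=camera_params(n); print(n,p["fov_y"],p["cx"],p["cy"],np.round(p["view"],4).tolist())
s=get_state();print(s)
E
```

```text
top 43.11412468709908 281.3542762125348 207.71789293907824 [[0.0032, -1.0, 0.0044, 0.0563], [-0.9914, -0.0037, -0.1307, 0.5787], [0.1307, -0.004, -0.9914, 1.0448], [0.0, 0.0, 0.0, 1.0]]
side 54.613329268522754 278.8700751846094 212.94226468715826 [[-0.9633, -0.2683, 0.0077, 0.5897], [-0.1835, 0.6374, -0.7484, 0.1414], [0.1959, -0.7223, -0.6633, 0.7236], [0.0, 0.0, 0.0, 1.0]]
{'time': 0.1, 'q': array([-1.44760137e+00,  4.91514111e-01,  1.55942427e+00, -1.48417393e-06,
        1.09173375e+00, -1.05578036e-01]), 'dq': array([ 0.00014008, -0.00092983, -0.00019619,  0.00014482, -0.00095528,
        0.00012449]), 'tau': array([ 1.92745967e-03, -6.13623476e+01, -2.58606470e+01,  6.93418784e-02,
        4.70337225e-02, -5.62539071e-05]), 'tcp_pos': array([ 0.14174447, -0.6084667 ,  0.21409866]), 'orientation': array([-5.39713652e-04,  9.93464811e-01,  1.14137539e-01, -5.41255841e-06]), 'ft_force': array([-0.89018134,  0.87570608, -0.6973908 ]), 'wrist_torque': array([-0.03760562, -0.00162372,  0.00271728]), 'gripper_width': 0.9967713078378235}
```

View pics/top0.png

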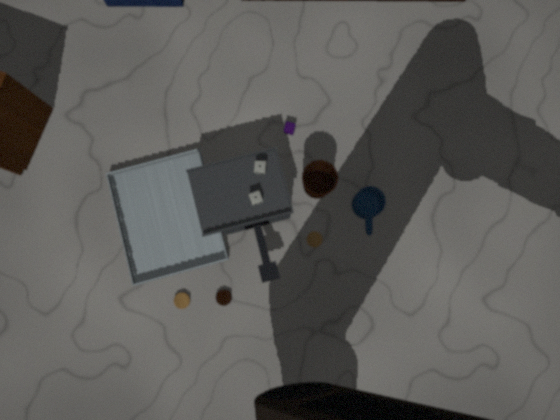

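View pics/side0.png

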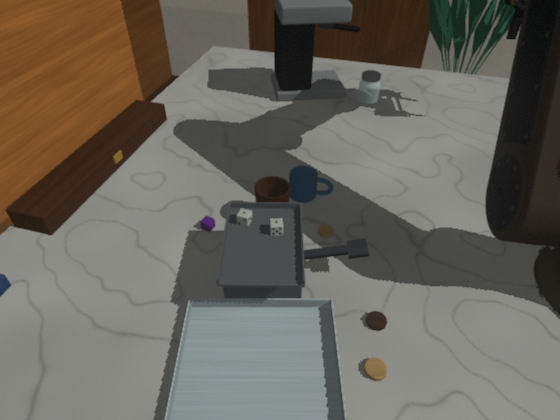

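The top view shows the pad near (269,272), lid corners near (188,170), (204,235), (293,213) and (280,152), and dice at (260,167) and (256,198). In the side view the pad is near (357,248).

```bash
cat > h.py <<'E'
import numpy as np
from station import *
def ray(n,u,v,z):
    p=camera_params(n);f=210/np.tan(np.radians(p["fov_y"]/2));V=np.array(p["view"])
    R,t=V[:3,:3],V[:3,3];c=-R.T@t;d=R.T@np.array([(u-p["cx"])/f,(v-p["cy"])/f,1]);return c+d*(z-c[2])/d[2]
def proj(n,P):
    p=camera_params(n);f=210/np.tan(np.radians(p["fov_y"]/2));V=np.array(p["view"])
    q=V[:3,:3]@P+V[:3,3];return q[:2]/q[2]*f+[p["cx"],p["cy"]]
E
python3 - <<'E'
from h import *
import cv2
for nm,u,v,z in[("pad",269,272,.072),("lidFL",204,235,.095),("lidFR",293,213,.107),("lidBL",188,170,.095),("dieA",260,167,.117),("dieB",256,198,.117),("dr0",224,296.5,.009),("dr1",314,239,.009),("dr2",182,299,.009),("trayFL",135,282,.025),("trayBL",110,172,.025)]:
    P=ray("top",u,v,z);print(nm,P.round(4),proj("side",P).round(1))
print("padside",ray("side",357,248,.072))
a=cv2.resize(cv2.imread("pics/top0.png")[140:310,170:330],None,fx=3.4,fy=3.4,interpolation=2)
b=cv2.resize(cv2.imread("pics/side0.png")[190:340,210:400],None,fx=3,fy=3,interpolation=2)[:]
cv2.imwrite("pics/crop.png",cv2.convertScaleAbs(a,alpha=1.8));cv2.imwrite("pics/crops.png",cv2.convertScaleAbs(b,alpha=1.8))
E
```

```text
pad [0.4481 0.082  0.072 ] [357.8 246.2]
lidFL [0.5178 0.2065 0.095 ] [303.  283.9]
lidFR [0.5594 0.0364 0.107 ] [302.1 202.9]
lidBL [0.6443 0.2404 0.095 ] [216.1 282.8]
dieA [0.6462 0.0996 0.117 ] [244.9 212.2]
dieB [0.5865 0.1066 0.117 ] [277.1 221.4]
dr0 [0.3987 0.1749 0.009 ] [375.4 318.1]
dr1 [ 0.5171 -0.0098  0.009 ] [325.3 229.5]
dr2 [0.3934 0.2606 0.009 ] [373.4 366.3]
trayFL [0.4277 0.3536 0.025 ] [342.  417.8]
trayBL [0.6537 0.4143 0.025 ] [164.3 415.5]
padside [0.44883267 0.08668292 0.072     ]
```

View pics/crop.png

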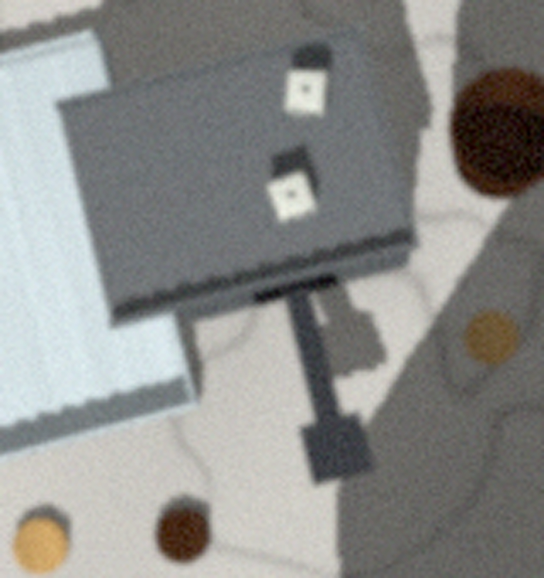

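The pad is at (0.448, 0.083), and the bin yaw of about 0.24 fits the given sizes. The tool's yaw of 0.23 already matches, so I'll move above the pad with the fingers shutting.

drive_tool([
  {"tx": 18,"ty": -14,"fingers": 1},
  {"tx": 36,"ty": -28,"fingers": 1},
  {"tx": 36,"ty": -28,"fingers": 1},
  {"tx": 36,"ty": -28,"fingers": 1},
  {"tx": 36,"ty": -28,"fingers": 1},
  {"tx": 36,"ty": -28,"fingers": 1},
  {"tx": 36,"ty": -28,"fingers": 1},
  {"tx": 36,"ty": -28,"fingers": 1},
  {"tx": 36,"ty": -28,"fingers": 1},
  {"tx": 36,"ty": -28,"fingers": 1},
  {"tx": 36,"ty": -28,"fingers": 1},
  {"tx": 36,"ty": -28,"fingers": 1},
  {"tx": 45.5,"ty": -60.4,"fingers": 1},
  {"tx": 45.5,"ty": -60.4,"fingers": 1},
  {"tx": 45.5,"ty": -60.4,"fingers": 1},
  {"tx": 45.5,"ty": -60.4,"fingers": 1},
  {"tx": 45.5,"ty": -60.4,"fingers": 1},
  {"tx": 45.5,"ty": -60.4,"fingers": 1},
  {"tx": 45.5,"ty": -60.4,"fingers": 1},
  {"tx": 45.5,"ty": -60.4,"fingers": 1},
])

```text
schema error: expected keys wx, wy, wz, tx, ty, tz, fingers
```

drive_tool([
  {"wx": 0,"wy": 0,"wz": 0,"tx": 18,"ty": -14,"tz": 0,"fingers": 1},
  {"wx": 0,"wy": 0,"wz": 0,"tx": 36,"ty": -28,"tz": 0,"fingers": 1},
  {"wx": 0,"wy": 0,"wz": 0,"tx": 36,"ty": -28,"tz": 0,"fingers": 1},
  {"wx": 0,"wy": 0,"wz": 0,"tx": 36,"ty": -28,"tz": 0,"fingers": 1},
  {"wx": 0,"wy": 0,"wz": 0,"tx": 36,"ty": -28,"tz": 0,"fingers": 1},
  {"wx": 0,"wy": 0,"wz": 0,"tx": 36,"ty": -28,"tz": 0,"fingers": 1},
  {"wx": 0,"wy": 0,"wz": 0,"tx": 36,"ty": -28,"tz": 0,"fingers": 1},
  {"wx": 0,"wy": 0,"wz": 0,"tx": 36,"ty": -28,"tz": 0,"fingers": 1},
  {"wx": 0,"wy": 0,"wz": 0,"tx": 36,"ty": -28,"tz": 0,"fingers": 1},
  {"wx": 0,"wy": 0,"wz": 0,"tx": 36,"ty": -28,"tz": 0,"fingers": 1},
  {"wx": 0,"wy": 0,"wz": 0,"tx": 36,"ty": -28,"tz": 0,"fingers": 1},
  {"wx": 0,"wy": 0,"wz": 0,"tx": 36,"ty": -28,"tz": 0,"fingers": 1},
  {"wx": 0,"wy": 0,"wz": 0,"tx": 45.5,"ty": -60.4,"tz": 0,"fingers": 1},
  {"wx": 0,"wy": 0,"wz": 0,"tx": 45.5,"ty": -60.4,"tz": 0,"fingers": 1},
  {"wx": 0,"wy": 0,"wz": 0,"tx": 45.5,"ty": -60.4,"tz": 0,"fingers": 1},
  {"wx": 0,"wy": 0,"wz": 0,"tx": 45.5,"ty": -60.4,"tz": 0,"fingers": 1},
  {"wx": 0,"wy": 0,"wz": 0,"tx": 45.5,"ty": -60.4,"tz": 0,"fingers": 1},
  {"wx": 0,"wy": 0,"wz": 0,"tx": 45.5,"ty": -60.4,"tz": 0,"fingers": 1},
  {"wx": 0,"wy": 0,"wz": 0,"tx": 45.5,"ty": -60.4,"tz": 0,"fingers": 1},
  {"wx": 0,"wy": 0,"wz": 0,"tx": 45.5,"ty": -60.4,"tz": 0,"fingers": 1},
])

```text
time: 1.77
tcp_pos: [0.4472, 0.0804, 0.2148]
orientation: [-0.0, 0.993, 0.114, -0.0]
ft_force: [0.8, -1.2, 0.0]
gripper_width: 0.005
```

drive_tool([
  {"wx": 0,"wy": 0,"wz": 0,"tx": 0,"ty": -0.2,"tz": 3,"fingers": 1},
  {"wx": 0,"wy": 0,"wz": 0,"tx": 0,"ty": -0.2,"tz": 6,"fingers": 1},
  {"wx": 0,"wy": 0,"wz": 0,"tx": 0,"ty": -0.2,"tz": 9,"fingers": 1},
  {"wx": 0,"wy": 0,"wz": 0,"tx": 0,"ty": -0.2,"tz": 11,"fingers": 1},
  {"wx": 0,"wy": 0,"wz": 0,"tx": 0,"ty": -0.2,"tz": 12.5,"fingers": 1},
  {"wx": 0,"wy": 0,"wz": 0,"tx": 0,"ty": -0.2,"tz": 12.8,"fingers": 1},
  {"wx": 0,"wy": 0,"wz": 0,"tx": 0,"ty": -0.2,"tz": 12.8,"fingers": 1},
])

```text
time: 2.35
tcp_pos: [0.4464, 0.0823, 0.0861]
orientation: [-0.001, 0.993, 0.114, -0.001]
ft_force: [0.4, -0.0, 0.4]
gripper_width: 0.003
```

Run:
```python
from h import *
import cv2
s=get_state();print(s["tcp_pos"],s["ft_force"])
a=cv2.resize(get_image("side")[140:360,200:440],None,fx=2.6,fy=2.6,interpolation=2)
cv2.imwrite("pics/s1.png",cv2.convertScaleAbs(a,alpha=1.8))
```

```text
[0.44639692 0.08231938 0.08612287] [ 0.44754383 -0.0452251   0.41798981]
```

View pics/s1.png

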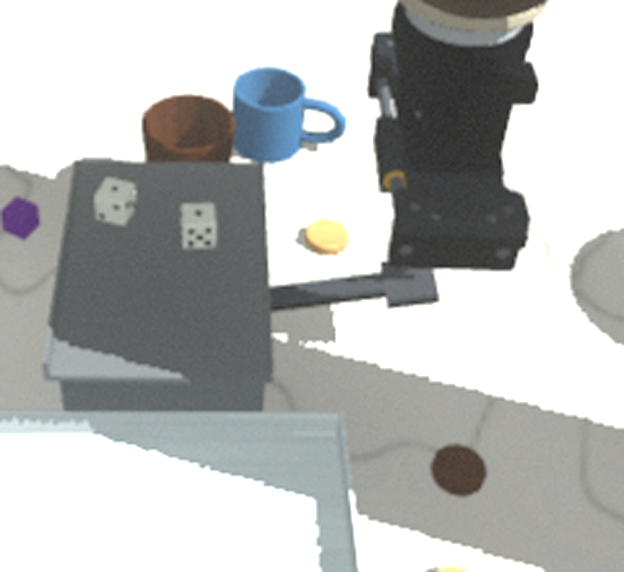

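The TCP projects onto the pad centre. The gripper body's near end hides the fingertips in this view. I'll start the press gently.

drive_tool([
  {"wx": 0,"wy": 0,"wz": 0,"tx": 0.1,"ty": 0,"tz": 0.3,"fingers": 1},
  {"wx": 0,"wy": 0,"wz": 0,"tx": 0.1,"ty": 0,"tz": 0.6,"fingers": 1},
  {"wx": 0,"wy": 0,"wz": 0,"tx": 0.1,"ty": 0,"tz": 0.9,"fingers": 1},
  {"wx": 0,"wy": 0,"wz": 0,"tx": 0.1,"ty": 0,"tz": 1.2,"fingers": 1},
  {"wx": 0,"wy": 0,"wz": 0,"tx": 0.1,"ty": 0,"tz": 1.5,"fingers": 1},
  {"wx": 0,"wy": 0,"wz": 0,"tx": 0.1,"ty": 0,"tz": 1.7,"fingers": 1},
  {"wx": 0,"wy": 0,"wz": 0,"tx": 0.1,"ty": 0,"tz": 2.0,"fingers": 1},
  {"wx": 0,"wy": 0,"wz": 0,"tx": 0.1,"ty": 0,"tz": 2.2,"fingers": 1},
  {"wx": 0,"wy": 0,"wz": 0,"tx": 0.1,"ty": 0,"tz": 2.5,"fingers": 1},
  {"wx": 0,"wy": 0,"wz": 0,"tx": 0.1,"ty": 0,"tz": 2.7,"fingers": 1},
  {"wx": 0,"wy": 0,"wz": 0,"tx": 0.1,"ty": 0,"tz": 3.0,"fingers": 1},
  {"wx": 0,"wy": 0,"wz": 0,"tx": 0.1,"ty": 0,"tz": 3.2,"fingers": 1},
  {"wx": 0,"wy": 0,"wz": 0,"tx": 0.1,"ty": 0,"tz": 3.5,"fingers": 1},
  {"wx": 0,"wy": 0,"wz": 0,"tx": 0.1,"ty": 0,"tz": 3.5,"fingers": 1},
])

```text
time: 3.57
tcp_pos: [0.4478, 0.0826, 0.0515]
orientation: [-0.001, 0.993, 0.114, -0.0]
ft_force: [-1.9, 0.9, 2.1]
gripper_width: 0.005
```

Contact shows as a force of about 2 N upward. I'll continue to the stop.

drive_tool([
  {"wx": 0,"wy": 0,"wz": 0,"tx": 0,"ty": 0,"tz": 0.25,"fingers": 1},
  {"wx": 0,"wy": 0,"wz": 0,"tx": 0,"ty": 0,"tz": 0.5,"fingers": 1},
  {"wx": 0,"wy": 0,"wz": 0,"tx": 0,"ty": 0,"tz": 0.75,"fingers": 1},
  {"wx": 0,"wy": 0,"wz": 0,"tx": 0,"ty": 0,"tz": 1.0,"fingers": 1},
  {"wx": 0,"wy": 0,"wz": 0,"tx": 0,"ty": 0,"tz": 1.25,"fingers": 1},
  {"wx": 0,"wy": 0,"wz": 0,"tx": 0,"ty": 0,"tz": 1.5,"fingers": 1},
  {"wx": 0,"wy": 0,"wz": 0,"tx": 0,"ty": 0,"tz": 1.75,"fingers": 1},
  {"wx": 0,"wy": 0,"wz": 0,"tx": 0,"ty": 0,"tz": 2.0,"fingers": 1},
  {"wx": 0,"wy": 0,"wz": 0,"tx": 0,"ty": 0,"tz": 2.2,"fingers": 1},
  {"wx": 0,"wy": 0,"wz": 0,"tx": 0,"ty": 0,"tz": 2.4,"fingers": 1},
  {"wx": 0,"wy": 0,"wz": 0,"tx": 0,"ty": 0,"tz": 2.4,"fingers": 1},
])

```text
time: 4.48
tcp_pos: [0.4477, 0.0826, 0.0271]
orientation: [-0.001, 0.993, 0.114, -0.001]
ft_force: [0.2, 0.6, 0.8]
gripper_width: 0.005
```

drive_tool([
  {"wx": 0,"wy": 0,"wz": 0,"tx": 0,"ty": 0,"tz": 0.1,"fingers": 1},
  {"wx": 0,"wy": 0,"wz": 0,"tx": 0,"ty": 0,"tz": 0.2,"fingers": 1},
  {"wx": 0,"wy": 0,"wz": 0,"tx": 0,"ty": 0,"tz": 0.2,"fingers": 1},
])

```text
time: 4.73
tcp_pos: [0.4479, 0.0827, 0.0258]
orientation: [-0.0, 0.993, 0.114, -0.0]
ft_force: [-1.3, 0.6, 16.6]
gripper_width: 0.007
```

Run:
```python
from h import *
import cv2
a=get_image("side");b=get_image("top")[100:320,90:350]
s=get_state();print(s["time"],s["tcp_pos"],s["ft_force"])
b=cv2.resize(b,None,fx=1.9,fy=1.9)
c=np.zeros((420,800,3),np.uint8);c[:,:306]=a[:,140:446];c[:418,306:800]=b
cv2.imwrite("pics/s2.png",cv2.convertScaleAbs(c,alpha=1.5))
```

```text
4.8333 [0.44788426 0.08264551 0.02583392] [-2.35488232  1.03060445 15.60627253]
```

View pics/s2.png

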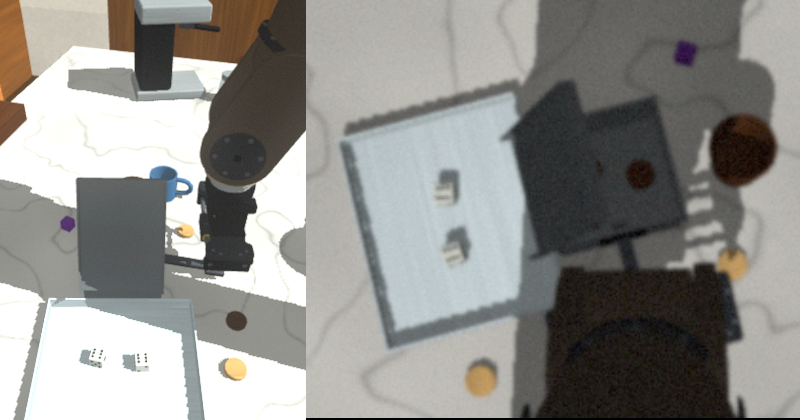

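The lid stands fully up, both dice are in the tray, and the 16 N reading shows the lever is at its stop. I'll ease it back up at about 27 mm/s.

drive_tool([
  {"wx": 0,"wy": 0,"wz": 0,"tx": 0,"ty": 0,"tz": 0,"fingers": 1},
  {"wx": 0,"wy": 0,"wz": 0,"tx": 0,"ty": 0,"tz": 0,"fingers": 1},
  {"wx": 0,"wy": 0,"wz": 0,"tx": 0,"ty": 0,"tz": -0.2,"fingers": 1},
  {"wx": 0,"wy": 0,"wz": 0,"tx": 0,"ty": 0,"tz": -0.4,"fingers": 1},
  {"wx": 0,"wy": 0,"wz": 0,"tx": 0,"ty": 0,"tz": -0.6,"fingers": 1},
  {"wx": 0,"wy": 0,"wz": 0,"tx": 0,"ty": 0,"tz": -0.8,"fingers": 1},
  {"wx": 0,"wy": 0,"wz": 0,"tx": 0,"ty": 0,"tz": -1.0,"fingers": 1},
  {"wx": 0,"wy": 0,"wz": 0,"tx": 0,"ty": 0,"tz": -1.2,"fingers": 1},
  {"wx": 0,"wy": 0,"wz": 0,"tx": 0,"ty": 0,"tz": -1.4,"fingers": 1},
  {"wx": 0,"wy": 0,"wz": 0,"tx": 0,"ty": 0,"tz": -1.6,"fingers": 1},
  {"wx": 0,"wy": 0,"wz": 0,"tx": 0,"ty": 0,"tz": -1.8,"fingers": 1},
  {"wx": 0,"wy": 0,"wz": 0,"tx": 0,"ty": 0,"tz": -2.0,"fingers": 1},
  {"wx": 0,"wy": 0,"wz": 0,"tx": 0,"ty": 0,"tz": -2.2,"fingers": 1},
  {"wx": 0,"wy": 0,"wz": 0,"tx": 0,"ty": 0,"tz": -2.4,"fingers": 1},
  {"wx": 0,"wy": 0,"wz": 0,"tx": 0,"ty": 0,"tz": -2.6,"fingers": 1},
  {"wx": 0,"wy": 0,"wz": 0,"tx": 0,"ty": 0,"tz": -2.8,"fingers": 1},
  {"wx": 0,"wy": 0,"wz": 0,"tx": 0,"ty": 0,"tz": -3.0,"fingers": 1},
  {"wx": 0,"wy": 0,"wz": 0,"tx": 0,"ty": 0,"tz": -3.2,"fingers": 1},
  {"wx": 0,"wy": 0,"wz": 0,"tx": 0,"ty": 0,"tz": -3.4,"fingers": 1},
  {"wx": 0,"wy": 0,"wz": 0,"tx": 0,"ty": 0,"tz": -3.6,"fingers": 1},
])

```text
time: 6.5
tcp_pos: [0.4483, 0.0826, 0.0621]
orientation: [-0.0, 0.993, 0.114, 0.0]
ft_force: [2.1, -0.0, 1.4]
gripper_width: 0.002
```

drive_tool([
  {"wx": 0,"wy": 0,"wz": 0,"tx": 0,"ty": 0,"tz": -0.2,"fingers": 1},
  {"wx": 0,"wy": 0,"wz": 0,"tx": 0,"ty": 0,"tz": -0.4,"fingers": 1},
  {"wx": 0,"wy": 0,"wz": 0,"tx": 0,"ty": 0,"tz": -0.6,"fingers": 1},
  {"wx": 0,"wy": 0,"wz": 0,"tx": 0,"ty": 0,"tz": -0.8,"fingers": 1},
  {"wx": 0,"wy": 0,"wz": 0,"tx": 0,"ty": 0,"tz": -1.0,"fingers": 1},
  {"wx": 0,"wy": 0,"wz": 0,"tx": 0,"ty": 0,"tz": -1.2,"fingers": 1},
  {"wx": 0,"wy": 0,"wz": 0,"tx": 0,"ty": 0,"tz": -1.4,"fingers": 1},
  {"wx": 0,"wy": 0,"wz": 0,"tx": 0,"ty": 0,"tz": -1.6,"fingers": 1},
  {"wx": 0,"wy": 0,"wz": 0,"tx": 0,"ty": 0,"tz": -1.8,"fingers": 1},
  {"wx": 0,"wy": 0,"wz": 0,"tx": 0,"ty": 0,"tz": -2.3,"fingers": 1},
  {"wx": 0,"wy": 0,"wz": 0,"tx": 0,"ty": 0,"tz": -3.5,"fingers": 1},
  {"wx": 0,"wy": 0,"wz": 0,"tx": 0,"ty": 0,"tz": -6.0,"fingers": 1},
  {"wx": 0,"wy": 0,"wz": 0,"tx": -3,"ty": 0,"tz": -9.0,"fingers": 1},
  {"wx": 0,"wy": 0,"wz": 0,"tx": -3,"ty": 0,"tz": -12.0,"fingers": 1},
  {"wx": 0,"wy": 0,"wz": 0,"tx": -3,"ty": 4,"tz": -12.0,"fingers": 1},
  {"wx": 0,"wy": 0,"wz": 0,"tx": -3,"ty": 8,"tz": -12.0,"fingers": 1},
  {"wx": 0,"wy": 0,"wz": 0,"tx": -3,"ty": 12,"tz": -12.0,"fingers": 1},
  {"wx": 0,"wy": 0,"wz": 0,"tx": -3,"ty": 12,"tz": -12.0,"fingers": 1},
])

```text
time: 8.0
tcp_pos: [0.4477, -0.0461, 0.1826]
orientation: [0.0, 0.994, 0.112, 0.001]
ft_force: [0.2, 0.7, -0.3]
gripper_width: 0.002
```

Run:
```python
from h import *
import cv2
a=get_image("side");b=get_image("top")[100:320,90:350]
s=get_state();print(s["time"],s["tcp_pos"],s["ft_force"])
b=cv2.resize(b,None,fx=1.9,fy=1.9)
c=np.zeros((420,800,3),np.uint8);c[:,:306]=a[:,140:446];c[:418,306:800]=b
cv2.imwrite("pics/s3.png",cv2.convertScaleAbs(c,alpha=1.5))
```

```text
8.1 [ 0.4459754  -0.04227944  0.18208046] [0.10261963 0.28099081 0.2361759 ]
```

View pics/s3.png

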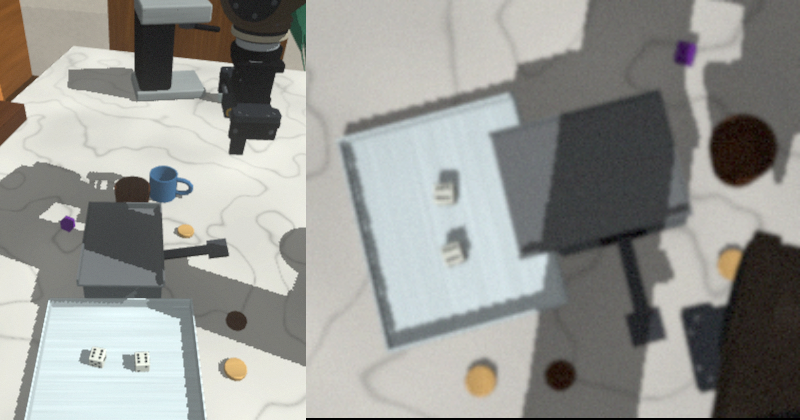

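The lid is shut, the pad is back at its first pixel position of about (268,271), and both dice lie in the tray. Nothing else has moved and the arm is clear.

```bash
python3 -c "
from station import *
print(hand_in())"
```

```text
the job is handed in; nothing more can be done
None
```

The lid tipped both dice into the tray and is shut again, and I handed the job in at about 8 s of the 42 s allowed. I used only the lever. With the fingers shut, I pressed the pad down to its stop, where the force rose to about 16 N. I then eased the lever up at about 25 mm/s.

- **With the lever down:** the pictures showed the lid standing fully up and both dice already in the tray.
- **After the release:** the lid looked shut, and the pad was back at its starting pixel position to within about 1 px. The dice lay in the same places in the tray, and the tray, cup, shaker and draughtsmen showed no visible movement. The gripper was clear, with about 0 N on it.

I judged the lid and lever angles from the pictures only, since the state does not report them. No check failed or disagreed.

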